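Load the safety test station and hold its guarded test lever

ROBOT

A 6-joint arm with a two-finger parallel gripper is mounted at the origin on the work surface. World frame = base frame: x ahead of the robot, y to its left, z up, the work surface at z = 0. Lengths are in m, angles in rad, forces in N, time in s.
With the tool pointing down it reaches from about 0.225 to 0.725 m from the base axis. Payload 3.1 kg.
Tool frame: the origin (TCP) lies between the finger pads; the fingertips stand 14 mm ahead of it and the grasp point (between the pads) lies 5 mm behind it; x points along the fingers, z is the direction in which the jaws open and shut, and the axes are right-handed (so a half turn about x gives the same grasp; the last joint's range is limited). The gripper opens to 85 mm and grips with 20 to 120 N. Pads are 22 mm wide; open, the fingers measure 114 mm over their backs; the gripper's body (76 mm by 85 mm) begins 54 mm behind the grasp point. The pads swing forward as they close: fully open they stand 13 mm farther back than shut.
Start: joints at [-1.361, 0.048, 0.099, 1.622, 0, 1.443], TCP at [0.174, -0.495, 0.245] pointing down, gripper open.
Joint ranges: [-2.91, 2.91], [-0.99, 1.94], [-1.21, 1.42], [-2.12, 2.29], [-1.49, 1.47], [-3.14, 3.14]. Speed limits (rad/s): [2.79, 2.79, 3.14, 3.14, 3.14, 3.14].

INTERFACE

Orientations are given as a unit quaternion [w, x, y, z].
In Python, from plant import env gives the robot as it stands. The module is installed in compiled form; this text tells all that it offers.
- The arm moves only by the tool send_rows, never from a script. Its argument "moves" is a list of rows, each an object of numbers: "x", "y", "z": the shift along the tool's x, y, z in m; "wx", "wy", "wz": the turn, a rotation vector about the tool's x, y, z in rad; "claw": the opening, from 0 (shut) to 1 (fully open). In form: [{"x": .., "y": .., "z": .., "wx": .., "wy": .., "wz": .., "claw": ..}, ...]. A call has 1 to 20 rows; each row is the pose to reach, as a shift and turn from the pose measured when the call began, along the tool's axes at that moment; what a row does not reach only later rows make up. A row lasts 1/8 s, in which the tool goes at most 62.5 mm and 10.7 degrees, less where a joint would pass 70% of its speed; a pose out of reach is approached as far as the arm can. A call with a gripper value outside its range is refused whole. The fingers move at their own pace and stop on an object; the grip force is fixed at half the most. Time passes only in rows, so rows that repeat a pose let the fingers close. It gives the time, the measured TCP pose, the force and the opening at its end, in the units of the state.
- env.get_obs(): the state, without advancing time (a new reading comes with each control period).
- env.grab_frame(name): name is "scene" or "top"; returns the picture (400x640x3 uint8, red, green, blue); there is no depth.
- env.camera_info(name): a dict with "fov_y" (degrees; the focal length in pixels is half the picture's height over the tangent of half this angle, whatever the lens; pixels are square), "cx", "cy" (the principal point, pixels), "dist" ([k1, k2, p1, p2, k3] as OpenCV has them; the pictures are not rectified), "R" (3x3) and "t" (3): a world point X has camera coordinates R X + t. Camera axes: x right, y down, z forward; pixel columns grow to the right and rows downward; lengths in m; the calibration is good to about 2 mm. A picture is of the moment at which its call begins. camera_info takes no time and is no camera call.
- env.close_job(): hands the job in, once; it reports no verdict.
The state is a dict: "time": time; "joints": joint angles; "dq": joint speeds; "joint_torque": joint torques, N m; "position": TCP position; "orientation": TCP orientation; "wrist_force": force on the tool from outside, world axes, zero at the start; "torque": the same for the moment, N m; "gripper_width": opening from 0.0 (shut) to 1.0 (fully open).
Only numpy, scipy, OpenCV 4.12 (cv2) and the standard library are available. Lean on these libraries where they do the work, as an engineer would, in place of code of your own. Each camera call takes 0.05 s, during which the arm holds its last target.

TASK

Put the blue module into the open drawer of the test station, let go of it and slide the drawer fully shut. Only then flip the red safety catch outward, away from the lever, until it has fallen right over, and after that pull the black lever bar towards the front of the station as far as it goes. Finish while still holding the lever there against its spring (it returns if let go), with the catch over and the drawer shut, and leave the other things on the bench where they are.

Things in the scene. Friction and masses are not known exactly. Their poses are not given: they have to be found in the camera images.
- station: Test station: fixed grey and cream box on the bench, 150 mm deep (x), 330 mm wide. Origin on the bench at half depth (front face at x = -75 mm), where its two parts meet. Own axes: x front to back (front faces the robot), y to the left seen from the robot. Left part (y 0 to 160 mm), 72 mm high, has the drawer; right part (y 0 to -170 mm), 85 mm high, has the lever and red catch on top.
- module_center (a point): Centre (half-way up) of the loose blue module with an aluminium top plate: 52 mm long (own x), 38 mm wide (own y), 44 mm high, about 0.2 kg, standing on the bench. Long or short sides can be gripped.
- drawer (a joint): How far the drawer is pulled out, m: 0 fully shut, 0.11 fully out. It slides along the station's x axis, opens to -x, starts mostly out and stays where it is left (about 2 N to push).
- drawer_spot (a point): Point on the drawer's inner floor, 12 mm above the bench, on its middle line, 50 mm behind the inside of its front panel; moves with the drawer, axes as the station's. Inside width 130 mm (y), side walls to 44 mm above the bench. At the start it is open above from the panel to 35 to 55 mm behind this point, where the station's 72 mm high roof begins (66 mm clear above the bench under it).
- drawer_front (a point): Centre of the outside of the drawer's plain cream front panel (push here to shut it): 154 mm wide, its lower edge 8 mm and its upper edge 72 mm above the bench, 12 mm thick; no handle. The point is 40 mm above the bench and moves with the drawer.
- catch (a joint): Angle of the red safety catch, rad: 0 closed, leaning 0.15 inward (station +y), in front of the lever's right arm. It hinges about the station's x axis and grows as it tips outward to station -y; past about 0.3 it falls on by its own weight to its stop at 1.55, lying flat, pointing to -y. Tipping it takes under 1 N at the tab.
- catch_tab (a point): Centre of the tab on top of the red catch, 42 mm (x) by 16 mm (y) by 20 mm (z), sticking out to the station's front. Closed: about 173 mm above the bench (tab top 184), 80 mm above the catch's hinge, 38 mm in front of the lever bar's centre line. Push it to station -y; its inner (+y) side is free.
- lever (a joint): Angle of the lever, rad: 0 upright (rest), grows as it is pulled to the station's -x, stop at 0.75. A spring always pulls it back to 0: about 3 N at the bar at rest, 7 N at the stop. While the catch is closed the lever is blocked after about 0.1.
- lever_bar (a point): Centre of the lever's black round cross bar: 18 mm diameter, 112 mm long along station y, on two steel arms with 86 mm free between them; 203 mm above the bench at rest. It moves on a 90 mm circle about lever_pivot; at the stop 61 mm nearer the front and 24 mm lower. Pinch it from above between the arms (it may turn in the fingers) or hook it from behind.
- lever_pivot (a point): Middle of the lever's hinge axis, which runs along the station's y, 113 mm above the bench; fixed to the station.
- speaker: Bystander: round steel loudspeaker, 76 mm diameter, 32 mm high, face down on the bench; origin at the centre of its underside.
- board: Bystander: green circuit board 90 by 70 mm, about 22 mm high with its parts; origin at the centre of its underside.
- driver: Bystander: screwdriver with a yellow handle lying on the bench, about 200 mm long; origin at its middle, underneath.
Not all that is in view belongs to the job. Of the things that look like the part that bears module_center, take the one that is farthest from the robot's base at the start.

How it is judged:
On the way, in this order (a step that is already met when the one before it is completed fails the run):
1. the module lies in the drawer, let go (x of module_center in the frame of drawer_spot between -0.045 and 0.075 m and y of module_center in the frame of drawer_spot between -0.062 and 0.062 m and z of module_center in the frame of drawer_spot between 0.005 and 0.04 m and contact force between module and the fingers below 0.1 N), for 0.2 s.
2. the drawer is fully shut with the module in it (x of module_center in the frame of drawer_spot between -0.045 and 0.075 m and y of module_center in the frame of drawer_spot between -0.062 and 0.062 m and z of module_center in the frame of drawer_spot between 0.005 and 0.04 m and value of joint drawer below 0.006 m), for 0.2 s.
3. the catch is flipped right over, the lever still at rest (value of joint catch above 1.1 rad and value of joint lever below 0.3 rad), for 0.2 s.
4. the lever is pulled to its stop (value of joint lever above 0.6 rad and value of joint catch above 1.1 rad), for 0.3 s.
At the end, for the whole second after the job is handed in: The lever is held by the robot's fingers (more than 1 N) beyond 0.6 of its 0.75 rad, the catch is over (beyond 1.1 rad), the drawer is shut to within 6 mm and the module lies inside it (all of step 2 and all of step 4 and contact force between lever and the fingers above 1 N); the arm keeps its last pose, push and grip.
It fails at once if the lever is forced while the catch is closed (value of joint lever above 0.35 rad and value of joint catch below 0.8 rad).
It fails at once if the loudspeaker is pushed out of its place (over 30 mm) (distance of speaker from where it was at the start of the episode above 0.03 m).
It fails at once if the circuit board is pushed out of its place (over 30 mm) (distance of board from where it was at the start of the episode above 0.03 m).
It fails at once if the screwdriver is pushed out of its place (over 30 mm) (distance of driver from where it was at the start of the episode above 0.03 m).
It also fails if it takes over 72 s, if anything falls off the work surface, if the arm or the gripper's body presses on something with over 40 N, if the wrist force passes 120 N, or if a joint passes its speed limit or range.

## Working session

There is one attempt and no reset: what is moved stays moved. The work goes in short steps, Python scripts to look and compute and a tool call to move; the robot and the scene stay as the last step left them, time stands still between calls to the robot, and variables do not carry over. Pictures are saved under pics/ and viewed, and the job is handed in when it is done.

Besides the shell and the picture viewer there is one more tool, called after "Request:" by a JSON object that holds its "fn" and its "kwargs", one argument or row to a line. send_rows: Moves the arm, as the interface text tells. Its arguments: {"type":"object","properties":{"moves":{"type":"array"}},"required":["moves"]}

```bash
mkdir -p pics; ls
python3 - <<'E'
from plant import env
import cv2
print(env.get_obs())
for n in ("scene","top"):
    print(n,env.camera_info(n))
    cv2.imwrite(f"pics/{n}0.png",env.grab_frame(n)[:,:,::-1])
E
```

```text
pics
{'time': 0.0, 'joints': array([-1.36080547e+00,  4.87731091e-02,  9.75632201e-02,  1.62196376e+00,
        5.72614833e-06,  1.44298804e+00]), 'dq': array([ 0.0017208 , -0.00215399,  0.00083077, -0.00107547,  0.00045854,
       -0.00063127]), 'joint_torque': array([-3.94822591e-04, -3.38785958e+01,  3.20014179e+01,  2.04625726e-02,
       -7.40521227e-05, -2.26166371e-06]), 'position': array([ 0.17385602, -0.49476945,  0.24408811]), 'orientation': array([ 0.57631673,  0.40940695,  0.57755047, -0.40826514]), 'wrist_force': array([-0.06703876, -0.63870112,  0.33597628]), 'torque': array([ 0.02665471, -0.04789616,  0.04885806]), 'gripper_width': 1.002170258833192}
scene {'fov_y': 45.482627323717466, 'cx': 318.10927801384025, 'cy': 189.41989470160127, 'dist': array([0.0197246, 0.       , 0.       , 0.       , 0.       ]), 'R': array([[-0.67329684,  0.73930891,  0.00967986],
       [ 0.41639366,  0.38996779, -0.82130472],
       [-0.61097273, -0.54895124, -0.57040763]]), 't': array([ 0.36425734, -0.11756692,  1.67213403])}
top {'fov_y': 45.43796837795023, 'cx': 322.83957247781575, 'cy': 204.8615068475086, 'dist': array([-0.06877928,  0.        ,  0.        ,  0.        ,  0.        ]), 'R': array([[ 0.02182397, -0.99957226, -0.0194684 ],
       [-0.99688534, -0.02028094, -0.07621225],
       [ 0.07578481,  0.02107102, -0.99690154]]), 't': array([-0.0121536 ,  0.54081632,  1.51438349])}
```

View pics/scene0.png

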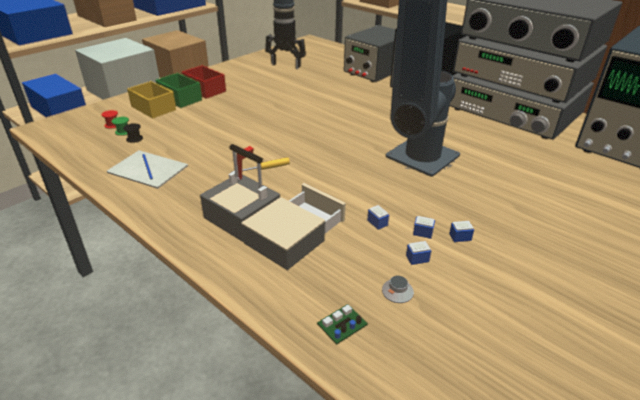

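View pics/top0.png

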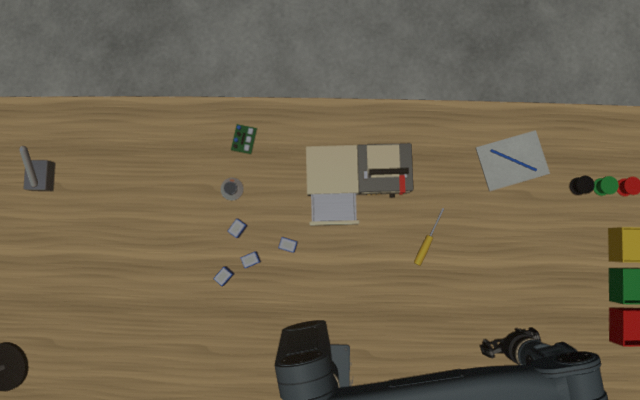

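Four blue candidates in the top view: (237,228), (251,260), (223,276), (288,245). I'll measure each one's distance from the base.

```bash
cat > h.py <<'E'
import numpy as np,cv2
from plant import env
def cam(n):
    c=env.camera_info(n); f=200/np.tan(np.radians(c['fov_y'])/2)
    K=np.array([[f,0,c['cx']],[0,f,c['cy']],[0,0,1]]); return K,c['dist'],c['R'],c['t']
def ray(n,uv,z):
    K,d,R,t=cam(n)
    p=cv2.undistortPoints(np.array([[uv]],float),K,d)[0,0]
    C=-R.T@t; v=R.T@np.array([p[0],p[1],1]); return C+v*(z-C[2])/v[2]
def proj(n,X):
    K,d,R,t=cam(n)
    return cv2.projectPoints(np.atleast_2d(np.array(X,float)),cv2.Rodrigues(R)[0],t,K,d)[0][:,0]
def tri(uv_s,uv_t):
    from scipy.optimize import least_squares
    return least_squares(lambda X:np.r_[proj('scene',X)[0]-uv_s,proj('top',X)[0]-uv_t],[0.4,0,0.1])
def crop(img,x0,y0,w,h,s,name):
    c=cv2.resize(img[y0:y0+h,x0:x0+w],None,fx=s,fy=s,interpolation=cv2.INTER_CUBIC); cv2.imwrite('pics/'+name,c)
E
python3 - <<'E'
from h import *
for uv in [(237,228),(251,260),(223,276),(288,245)]:
    p=ray('top',uv,0.044); print(uv,p.round(3),np.hypot(*p[:2]).round(3))
t=cv2.imread('pics/top0.png'); s=cv2.imread('pics/scene0.png')
crop(t,210,210,100,75,8,'mods_t.png'); crop(t,295,130,130,100,6,'st_t.png')
crop(s,195,135,160,130,5,'st_s.png'); crop(s,350,190,133,100,6,'mods_s.png')
E
```

```text
(237, 228) [0.46  0.269 0.044] 0.533
(251, 260) [0.36  0.221 0.044] 0.423
(223, 276) [0.308 0.309 0.044] 0.436
(288, 245) [0.41  0.106 0.044] 0.424
```

View pics/mods_t.png

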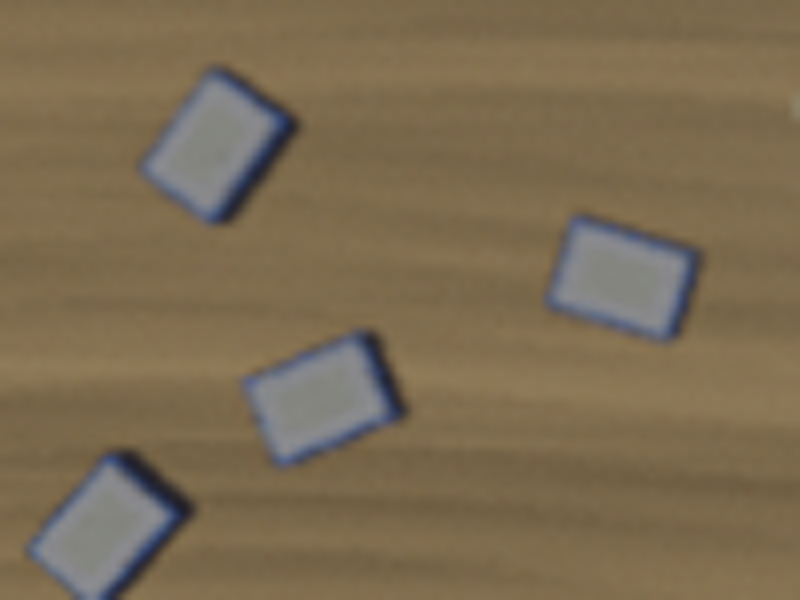

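View pics/mods_s.png

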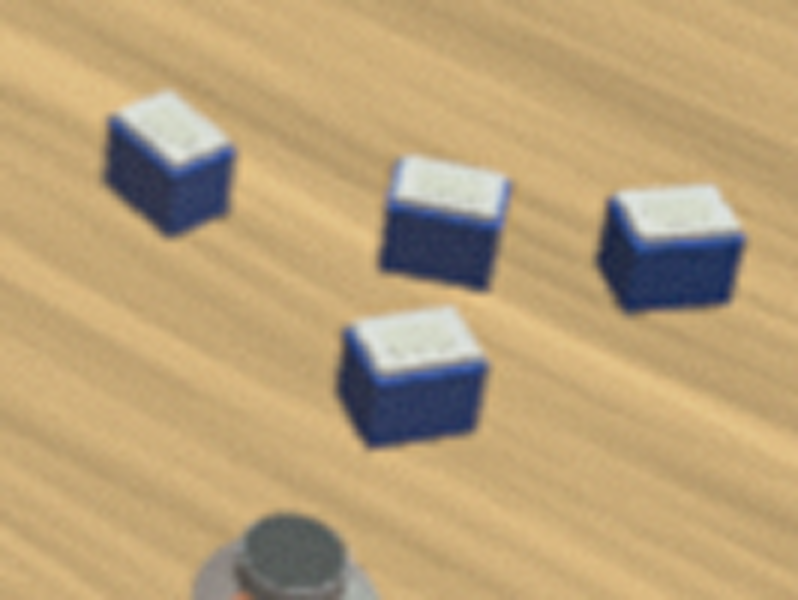

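View pics/st_t.png

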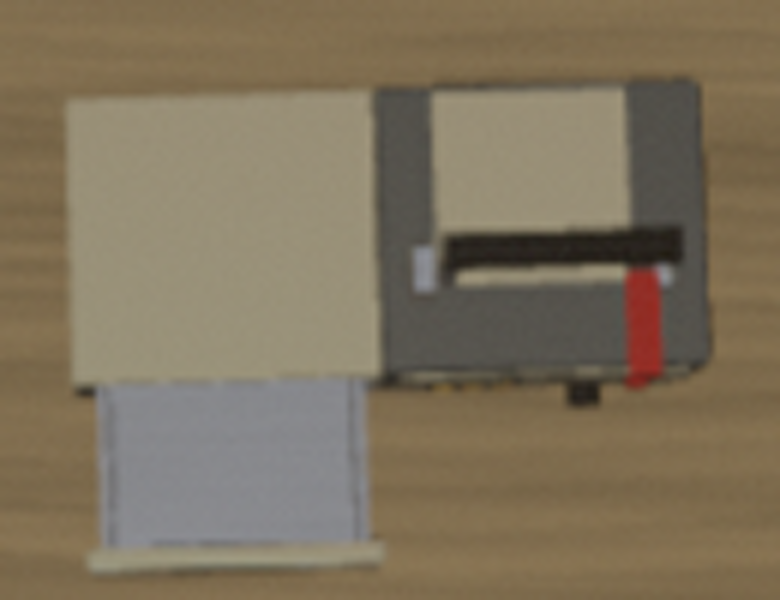

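View pics/st_s.png

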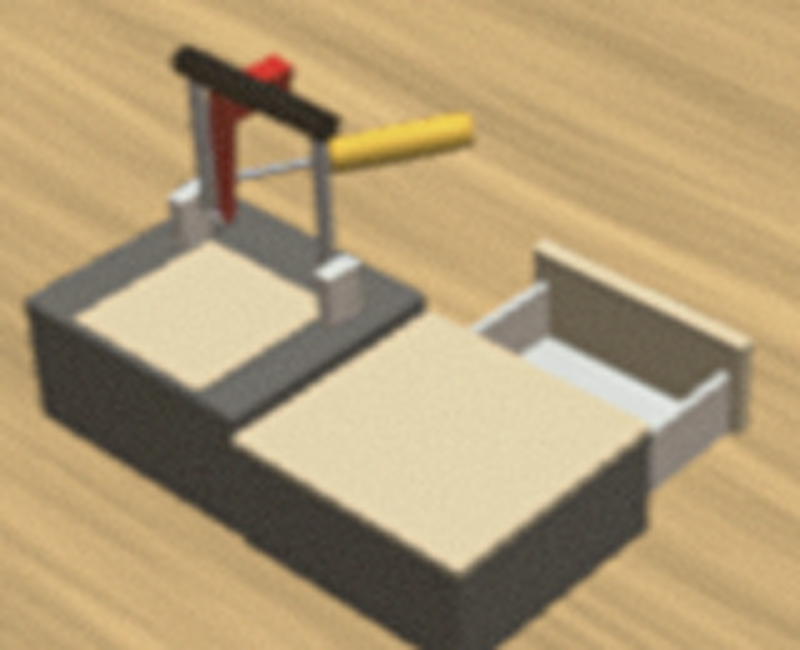

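```bash
cat > fit.py <<'E'
from h import *
from scipy.optimize import least_squares
def un(c,x0,y0,s): return (np.array(c,float)+.5)/s-.5+[x0,y0]
obs=[]
for c,X in [((67,100),(75,160,72)),((75,385),(-75,160,72)),((698,80),(75,-170,85)),((710,360),(-75,-170,85)),((375,88),(75,0,85)),((383,370),(-75,0,85))]:
    obs.append(('top',un(c,295,130,6),X))
for c,X in [((30,302),(75,-170,85)),((425,300),(-75,0,85)),((232,418),(75,0,85)),((650,432),(-75,160,72)),((462,575),(75,160,72))]:
    obs.append(('scene',un(c,195,135,5),X))
def W(p,X):
    c,s=np.cos(p[2]),np.sin(p[2]); X=np.array(X)/1000.
    return np.array([p[0]+c*X[0]-s*X[1],p[1]+s*X[0]+c*X[1],X[2]])
def res(p): return np.concatenate([proj(n,W(p,X))[0]-u for n,u,X in obs])
r=least_squares(res,[0.6,0,0]); print('station',r.x,r.fun.reshape(-1,2).round(1).tolist())
# module
mo=[('top',un(c,210,210,8),X) for c,X in [((215,66),(26,19,44)),((284,122),(26,-19,44)),((213,218),(-26,-19,44)),((140,167),(-26,19,44))]]
mo+=[('scene',un(c,350,190,6),X) for c,X in [((345,328),(-26,-19,44)),((455,308),(-26,19,44)),((488,362),(26,19,44)),((372,375),(26,-19,44))]]
import itertools
for off in (0,1.57):
  for sub,nm in ((mo[:4],'top'),(mo[4:],'scene'),(mo,'both')):
    f=lambda p:np.concatenate([proj(n,W(p,X))[0]-u for n,u,X in sub])
    for th in (-.8,.8,2.4,-2.4):
        q=least_squares(f,[0.46,0.27,th]); 
        if q.cost<30: print(nm,q.x.round(4),q.cost.round(2))
  break
E
python3 fit.py
```

```text
station [ 0.65313334 -0.10559788  0.04741371] [[-0.6, 0.0], [-0.9, 0.0], [0.1, -0.4], [0.1, 0.9], [-0.8, -0.3], [-0.6, 0.7], [-2.2, -0.8], [0.9, -1.3], [-0.4, 0.6], [0.4, -0.9], [-0.8, -0.1]]
top [ 0.4617  0.272  -0.6129] 0.99
top [ 0.4617  0.272  -0.6129] 0.99
top [ 0.4617  0.272  -0.6129] 0.99
top [ 0.4617  0.272  -0.6129] 0.99
scene [0.4622 0.2736 0.8305] 24.65
scene [0.4622 0.2736 0.8305] 24.65
scene [0.4622 0.2736 0.8305] 24.65
scene [ 0.4622  0.2736 -5.4527] 24.65
```

```bash
sed -i 's/((345,328),(-26,-19,44)),((455,308),(-26,19,44)),((488,362),(26,19,44)),((372,375),(26,-19,44))/((345,328),(26,-19,44)),((455,308),(-26,-19,44)),((488,362),(-26,19,44)),((372,375),(26,19,44))/' fit.py
cat >> fit.py <<'E'
p=r.x
print('tcp',env.get_obs()['position'])
# drawer front top edges
for c in [(88,563),(385,556)]:
    w=ray('top',un(c,295,130,6),0.072); d=w-W(p,(0,0,0)); 
    c_,s_=np.cos(p[2]),np.sin(p[2]); print('drawer front in st', (c_*d[0]+s_*d[1]).round(4),(-s_*d[0]+c_*d[1]).round(4))
def loc(w):
    d=w-W(p,(0,0,0)); c_,s_=np.cos(p[2]),np.sin(p[2]); return np.array([c_*d[0]+s_*d[1],-s_*d[0]+c_*d[1],w[2]]).round(4)
a=tri(un((184,58),195,135,5),un((683,244),295,130,6)); b=tri(un((330,128),195,135,5),un((443,250),295,130,6))
print('bar ends',loc(a.x),a.cost.round(2),loc(b.x),b.cost.round(2), a.x,b.x)
for c in [(625,387),(658,380),(625,268)]: print('tab',loc(ray('top',un(c,295,130,6),0.184)))
E
python3 fit.py
```

```text
station [ 0.65313334 -0.10559788  0.04741371] [[-0.6, 0.0], [-0.9, 0.0], [0.1, -0.4], [0.1, 0.9], [-0.8, -0.3], [-0.6, 0.7], [-2.2, -0.8], [0.9, -1.3], [-0.4, 0.6], [0.4, -0.9], [-0.8, -0.1]]
top [ 0.4617  0.272  -0.6129] 0.99Traceback (most recent call last):
  File "fit.py", line 22, in <module>
    q=least_squares(f,[0.46,0.27,th]);
    return func(*args, **kwargs)
    result = trf(vector_fun.fun, vector_fun.jac, x0, f0, J0, lb, ub, ftol, xtol,
                 gtol, max_nfev, x_scale, loss_function, tr_solver,
                 tr_options.copy(), verbose, callback=callback_wrapped)
    return trf_no_bounds(
        fun, jac, x0, f0, J0, ftol, xtol, gtol, max_nfev, x_scale,
        loss_function, tr_solver, tr_options, verbose, callback=callback)
    J = jac(x)
    self._update_jac()
    ~~~~~~~~~~~~~~~~^^
    self.J = self.jac_wrapped(xp_copy(self.x), f0=self.f)
             ~~~~~~~~~~~~~~~~^^^^^^^^^^^^^^^^^^^^^^^^^^^^
    J, dct = approx_derivative(
             ~~~~~~~~~~~~~~~~~^
        self.fun,
        ^^^^^^^^^
    ...<2 lines>...
        **self.finite_diff_options,
        
[... 380 characters left out ...]
                         ^^^^^^^
    f = np.atleast_1d(self.fun(x, *self.args, **self.kwargs))
                      ~~~~~~~~^^^^^^^^^^^^^^^^^^^^^^^^^^^^^^
    return np.atleast_1d(self.fun(x))
                         ~~~~~~~~^^^
    return self.f(x, *self.args, **self.kwargs)
           ~~~~~~^^^^^^^^^^^^^^^^^^^^^^^^^^^^^^
  File "fit.py", line 20, in <lambda>
    f=lambda p:np.concatenate([proj(n,W(p,X))[0]-u for n,u,X in sub])
                               ~~~~^^^^^^^^^^
  File "h.py", line 11, in proj
    K,d,R,t=cam(n)
            ~~~^^^
  File "h.py", line 4, in cam
    c=env.camera_info(n); f=200/np.tan(np.radians(c['fov_y'])/2)
ValueError: time passes only in moves, steps and waits
```

```bash
python3 - <<'E'
s=open('h.py').read()
s=s.replace("def cam(n):","import functools\n@functools.lru_cache\ndef cam(n):")
open('h.py','w').write(s)
s=open('fit.py').read().replace("for th in (-.8,.8,2.4,-2.4)","for th in (-.8,)").replace("cost<30","cost<300")
open('fit.py','w').write(s)
E
python3 fit.py
```

```text
station [ 0.65313334 -0.10559788  0.04741371] [[-0.6, 0.0], [-0.9, 0.0], [0.1, -0.4], [0.1, 0.9], [-0.8, -0.3], [-0.6, 0.7], [-2.2, -0.8], [0.9, -1.3], [-0.4, 0.6], [0.4, -0.9], [-0.8, -0.1]]
top [ 0.4617  0.272  -0.6129] 0.99
scene [ 0.4624  0.2738 -0.6283] 1.54
both [ 0.4618  0.273  -0.6209] 2.92
tcp [ 0.17387771 -0.49480581  0.24421428]
drawer front in st -0.1675 0.1527
drawer front in st -0.168 -0.0005
bar ends [-0.0302 -0.1377  0.2039] 0.26 [-0.0298 -0.0241  0.2042] 0.17 [ 0.62944914 -0.24458906  0.20394101] [ 0.62446849 -0.13112142  0.20421372]
tab [-0.0945 -0.1115  0.184 ]
tab [-0.0916 -0.1274  0.184 ]
tab [-0.0372 -0.1137  0.184 ]
```

```bash
cat > mv.py <<'E'
from h import *
from scipy.spatial.transform import Rotation as Ro
P=np.array([0.6531,-0.1056,0.0474])
def S2W(x,y,z):
    c,s=np.cos(P[2]),np.sin(P[2]); return np.array([P[0]+c*x-s*y,P[1]+s*x+c*y,z])
def W2S(w):
    d=np.array(w)-[P[0],P[1],0]; c,s=np.cos(P[2]),np.sin(P[2]); return np.array([c*d[0]+s*d[1],-s*d[0]+c*d[1],d[2]])
def cur():
    o=env.get_obs(); q=o['orientation']; return o,Ro.from_quat([q[1],q[2],q[3],q[0]])
def tgt(pos,jaw):
    """pos world TCP; jaw yaw (world) of tool z; tool down; picks nearer of jaw, jaw+pi"""
    o,R=cur(); best=[]
    for j in (jaw,jaw+np.pi):
        zx=np.array([np.cos(j),np.sin(j),0]); x=np.array([0,0,-1.]); y=np.cross(zx,x)
        T=Ro.from_matrix(np.c_[x,y,zx]); rv=(R.inv()*T).as_rotvec(); best.append(rv)
    best.sort(key=np.linalg.norm)
    print('shift',(R.inv().apply(np.array(pos)-o['position'])).round(4),'rot',best[0].round(3),'alt',best[1].round(3))
def st():
    o,R=cur(); M=R.as_matrix()
    print('t',round(o['time'],2),'j',o['joints'].round(3),'pos',o['position'].round(4),'st',W2S(o['position']).round(4),'jawyaw',round(float(np.arctan2(M[1,2],M[0,2])),3),'down',M[:,0].round(3),'F',o['wrist_force'].round(2),'g',round(o['gripper_width'],3))
E
python3 - <<'E'
from mv import *
st(); tgt([0.462,0.273,0.15],-0.62)
tgt([0.462,0.273,0.15],0.95)
print(S2W(-0.115,0.08,0.1), S2W(-0.03,-0.081,.204))
E
```

```text
t 0.1 j [-1.361  0.049  0.098  1.622  0.     1.443] pos [ 0.1739 -0.4948  0.2442] st [-0.4971 -0.3661  0.2442] jawyaw -1.233 down [-0.     0.002 -1.   ] F [-0.   -0.02 -0.09] g 1.003
shift [ 0.0957  0.5263 -0.6287] rot [-0.613 -0.002 -0.001] alt [ 2.529e+00 -1.000e-03  3.000e-03]
shift [ 0.0957  0.5263 -0.6287] rot [ 0.959 -0.002  0.001] alt [-2.183e+00 -1.000e-03 -3.000e-03]
[ 0.53443858 -0.03113881  0.1       ] [ 0.62697166 -0.18793049  0.204     ]
```

Request:
{"fn": "send_rows", "kwargs": {
  "moves": [
    {"x":0.04,"y":0.526,"z":-0.629,"wx":-2.183,"wy":0,"wz":0,"claw":1},
    {"x":0.04,"y":0.526,"z":-0.629,"wx":-2.183,"wy":0,"wz":0,"claw":1},
    {"x":0.04,"y":0.526,"z":-0.629,"wx":-2.183,"wy":0,"wz":0,"claw":1},
    {"x":0.04,"y":0.526,"z":-0.629,"wx":-2.183,"wy":0,"wz":0,"claw":1},
    {"x":0.04,"y":0.526,"z":-0.629,"wx":-2.183,"wy":0,"wz":0,"claw":1},
    {"x":0.04,"y":0.526,"z":-0.629,"wx":-2.183,"wy":0,"wz":0,"claw":1},
    {"x":0.04,"y":0.526,"z":-0.629,"wx":-2.183,"wy":0,"wz":0,"claw":1},
    {"x":0.04,"y":0.526,"z":-0.629,"wx":-2.183,"wy":0,"wz":0,"claw":1},
    {"x":0.04,"y":0.526,"z":-0.629,"wx":-2.183,"wy":0,"wz":0,"claw":1},
    {"x":0.04,"y":0.526,"z":-0.629,"wx":-2.183,"wy":0,"wz":0,"claw":1},
    {"x":0.04,"y":0.526,"z":-0.629,"wx":-2.183,"wy":0,"wz":0,"claw":1},
    {"x":0.04,"y":0.526,"z":-0.629,"wx":-2.183,"wy":0,"wz":0,"claw":1},
    {"x":0.04,"y":0.526,"z":-0.629,"wx":-2.183,"wy":0,"wz":0,"claw":1},
    {"x":0.04,"y":0.526,"z":-0.629,"wx":-2.183,"wy":0,"wz":0,"claw":1},
    {"x":0.04,"y":0.526,"z":-0.629,"wx":-2.183,"wy":0,"wz":0,"claw":1},
    {"x":0.04,"y":0.526,"z":-0.629,"wx":-2.183,"wy":0,"wz":0,"claw":1}
  ]
}}

```text
time: 2.1
position: [0.4614, 0.2718, 0.206]
orientation: [0.629, -0.322, 0.629, 0.324]
wrist_force: [1.3, -0.1, -0.1]
gripper_width: 1.002
```

Run:
```python
from mv import *
st(); tgt([0.462,0.273,0.023],0.95)
crop(env.grab_frame('scene')[:,:,::-1],330,150,160,120,5,'a1.png')
```

```text
t 2.1 j [0.406 0.069 0.043 1.545 0.002 1.028] pos [0.4614 0.2718 0.206 ] st [-0.1736  0.386   0.206 ] jawyaw 0.949 down [-0.     0.002 -1.   ] F [ 1.29 -0.05 -0.07] g 1.002
shift [ 0.183  -0.      0.0011] rot [-0.001  0.001 -0.001] alt [ 3.14e+00 -2.00e-03 -2.00e-03]
```

View pics/a1.png

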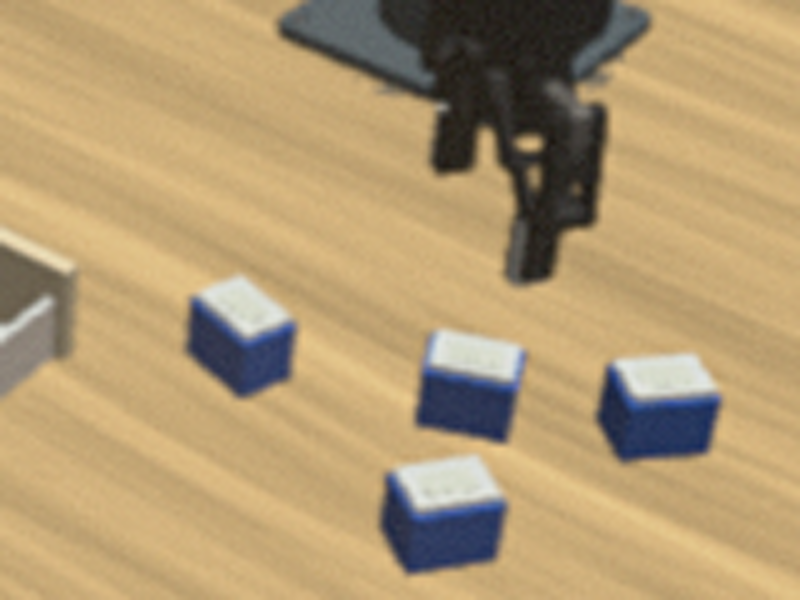

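The gripper sits above the target, the nearest-to-camera module at crop (445,515). Next I descend and grip.

Request:
{"fn": "send_rows", "kwargs": {
  "moves": [
    {"x":0.06,"y":0,"z":0.001,"claw":1},
    {"x":0.11,"y":0,"z":0.001,"claw":1},
    {"x":0.15,"y":0,"z":0.001,"claw":1},
    {"x":0.18,"y":0,"z":0.001,"claw":1},
    {"x":0.18,"y":0,"z":0.001,"claw":1},
    {"x":0.18,"y":0,"z":0.001,"claw":0},
    {"x":0.18,"y":0,"z":0.001,"claw":0},
    {"x":0.18,"y":0,"z":0.001,"claw":0},
    {"x":0.18,"y":0,"z":0.001,"claw":0},
    {"x":0.18,"y":0,"z":0.001,"claw":0},
    {"x":0.18,"y":0,"z":0.001,"claw":0},
    {"x":0.18,"y":0,"z":0.001,"claw":0}
  ]
}}

```text
invalid input
```

Request:
{"fn": "send_rows", "kwargs": {
  "moves": [
    {"x":-0.04,"claw":0},
    {"x":-0.08,"claw":0},
    {"x":-0.12,"claw":0},
    {"x":-0.12,"claw":0},
    {"x":-0.12,"claw":0}
  ]
}}

```text
invalid input
```

Run:
```python
from mv import *
st(); tgt(S2W(-0.115,0.078,0.14),P[2]+np.pi/2)
crop(env.grab_frame('scene')[:,:,::-1],330,150,160,120,5,'a2.png')
```

```text
t 2.15 j [0.406 0.069 0.043 1.545 0.002 1.028] pos [0.4615 0.2717 0.2063] st [-0.1735  0.3859  0.2063] jawyaw 0.948 down [ 0.     0.002 -1.   ] F [0.06 0.04 0.32] g 0.996
shift [ 0.0657 -0.2371 -0.2052] rot [-0.67   0.002 -0.001] alt [ 2.472e+00 -1.000e-03 -2.000e-03]
```

View pics/a2.png

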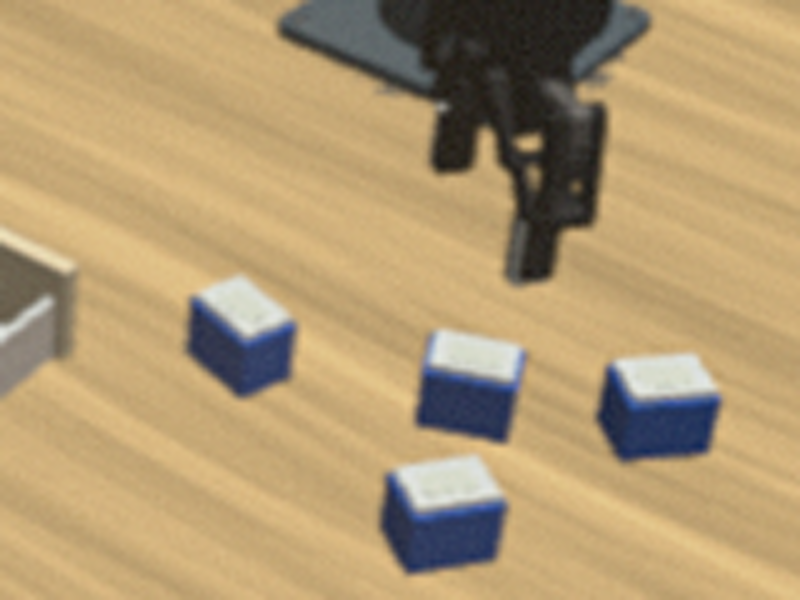

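Every row needs all seven keys, so both calls were refused and nothing moved. I'll resend.

Request:
{"fn": "send_rows", "kwargs": {
  "moves": [
    {"x":0.06,"y":0,"z":0.001,"wx":0,"wy":0,"wz":0,"claw":1},
    {"x":0.11,"y":0,"z":0.001,"wx":0,"wy":0,"wz":0,"claw":1},
    {"x":0.15,"y":0,"z":0.001,"wx":0,"wy":0,"wz":0,"claw":1},
    {"x":0.18,"y":0,"z":0.001,"wx":0,"wy":0,"wz":0,"claw":1},
    {"x":0.18,"y":0,"z":0.001,"wx":0,"wy":0,"wz":0,"claw":1},
    {"x":0.18,"y":0,"z":0.001,"wx":0,"wy":0,"wz":0,"claw":0},
    {"x":0.18,"y":0,"z":0.001,"wx":0,"wy":0,"wz":0,"claw":0},
    {"x":0.18,"y":0,"z":0.001,"wx":0,"wy":0,"wz":0,"claw":0},
    {"x":0.18,"y":0,"z":0.001,"wx":0,"wy":0,"wz":0,"claw":0},
    {"x":0.18,"y":0,"z":0.001,"wx":0,"wy":0,"wz":0,"claw":0},
    {"x":0.18,"y":0,"z":0.001,"wx":0,"wy":0,"wz":0,"claw":0},
    {"x":0.18,"y":0,"z":0.001,"wx":0,"wy":0,"wz":0,"claw":0}
  ]
}}

```text
time: 3.7
position: [0.4639, 0.2735, 0.0287]
orientation: [0.631, -0.322, 0.627, 0.323]
wrist_force: [-1.3, 0.2, 6.5]
gripper_width: 0.432
```

Request:
{"fn": "send_rows", "kwargs": {
  "moves": [
    {"x":-0.04,"y":0,"z":0,"wx":0,"wy":0,"wz":0,"claw":0},
    {"x":-0.08,"y":0,"z":0,"wx":0,"wy":0,"wz":0,"claw":0},
    {"x":-0.12,"y":0,"z":0,"wx":0,"wy":0,"wz":0,"claw":0},
    {"x":-0.12,"y":0,"z":0,"wx":0,"wy":0,"wz":0,"claw":0},
    {"x":-0.12,"y":0,"z":0,"wx":0,"wy":0,"wz":0,"claw":0}
  ]
}}

```text
time: 4.32
position: [0.4629, 0.2729, 0.1475]
orientation: [0.63, -0.322, 0.628, 0.323]
wrist_force: [-0.0, -0.5, -2.6]
gripper_width: 0.436
```

Run:
```python
from mv import *
st(); tgt(S2W(-0.115,0.078,0.14),P[2]+np.pi/2)
crop(env.grab_frame('scene')[:,:,::-1],330,150,160,120,5,'a3.png')
```

```text
t 4.33 j [ 4.070e-01  7.600e-02 -6.500e-02  1.426e+00  1.000e-03  1.030e+00] pos [0.4629 0.2729 0.1475] st [-0.1721  0.3871  0.1475] jawyaw 0.948 down [ 0.003  0.003 -1.   ] F [-0.02 -0.54 -2.61] g 0.436
shift [ 0.0069 -0.2367 -0.2069] rot [-0.67   0.003  0.002] alt [ 2.472e+00  2.000e-03 -4.000e-03]
```

View pics/a3.png

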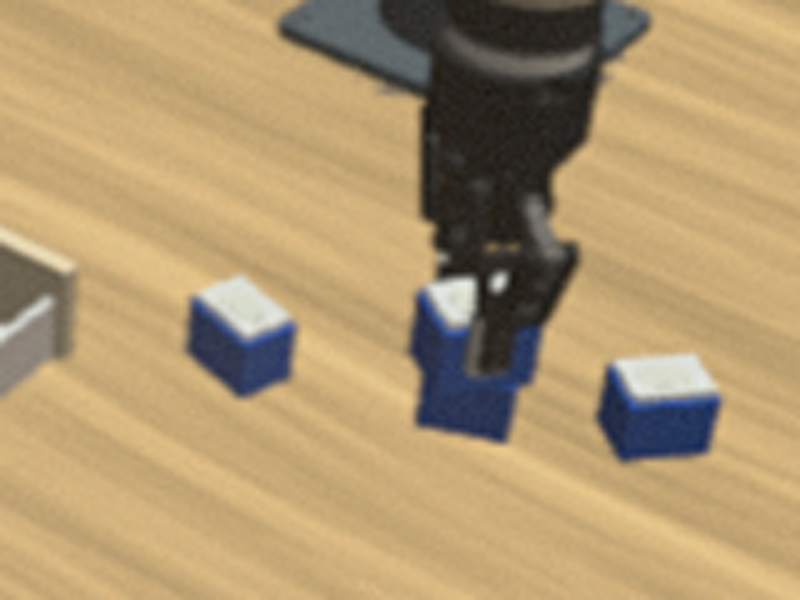

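Request:
{"fn": "send_rows", "kwargs": {
  "moves": [
    {"x":0.005,"y":-0.237,"z":-0.207,"wx":-0.67,"wy":0.003,"wz":0.002,"claw":0},
    {"x":0.005,"y":-0.237,"z":-0.207,"wx":-0.67,"wy":0.003,"wz":0.002,"claw":0},
    {"x":0.005,"y":-0.237,"z":-0.207,"wx":-0.67,"wy":0.003,"wz":0.002,"claw":0},
    {"x":0.005,"y":-0.237,"z":-0.207,"wx":-0.67,"wy":0.003,"wz":0.002,"claw":0},
    {"x":0.005,"y":-0.237,"z":-0.207,"wx":-0.67,"wy":0.003,"wz":0.002,"claw":0},
    {"x":0.005,"y":-0.237,"z":-0.207,"wx":-0.67,"wy":0.003,"wz":0.002,"claw":0},
    {"x":0.005,"y":-0.237,"z":-0.207,"wx":-0.67,"wy":0.003,"wz":0.002,"claw":0},
    {"x":0.005,"y":-0.237,"z":-0.207,"wx":-0.67,"wy":0.003,"wz":0.002,"claw":0},
    {"x":0.005,"y":-0.237,"z":-0.207,"wx":-0.67,"wy":0.003,"wz":0.002,"claw":0}
  ]
}}

```text
time: 5.5
position: [0.5335, -0.0323, 0.1404]
orientation: [0.487, -0.511, 0.488, 0.513]
wrist_force: [0.3, 0.3, -1.6]
gripper_width: 0.436
```

Run:
```python
from mv import *
st(); tgt(S2W(-0.115,0.078,0.043),P[2]+np.pi/2)
crop(env.grab_frame('scene')[:,:,::-1],250,120,160,120,5,'a4.png')
crop(env.grab_frame('top')[:,:,::-1],280,140,100,100,6,'a4t.png')
```

```text
t 5.5 j [-0.186  0.078 -0.078  1.418 -0.    -0.235] pos [ 0.5335 -0.0323  0.1404] st [-0.116   0.0788  0.1404] jawyaw 1.62 down [-0.003  0.    -1.   ] F [ 0.3   0.28 -1.6 ] g 0.436
shift [ 0.0974 -0.0013 -0.0009] rot [ 0.002  0.    -0.003] alt [-3.14e+00  5.00e-03  1.00e-03]
```

View pics/a4.png

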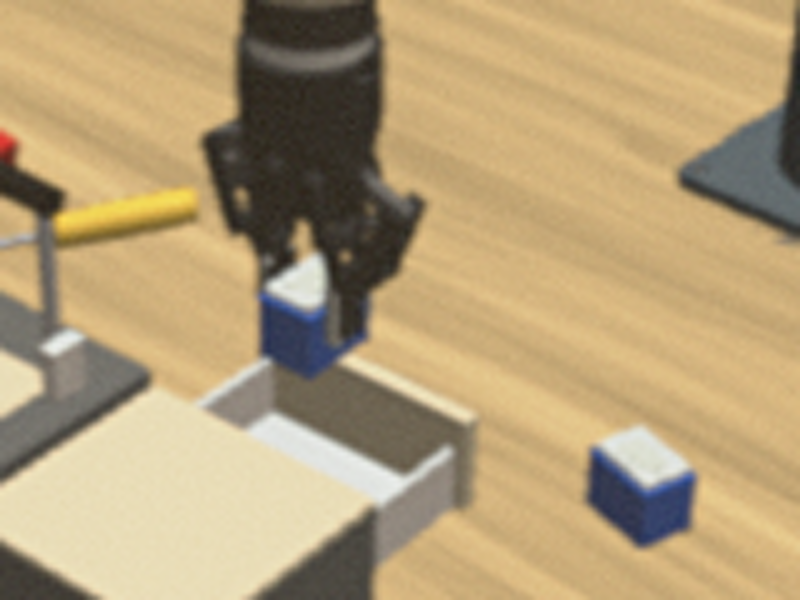

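View pics/a4t.png

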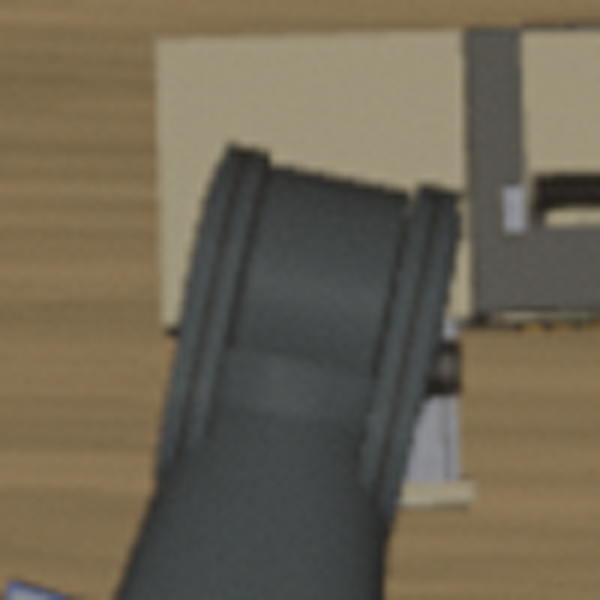

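Run:
```python
from mv import *
for X in [(-.089,.0975,.1115),(-.089,.0595,.1555),(-.089,.0595,.1115)]: print((proj('scene',S2W(*X))[0]-[250,120])*5)
```

```text
[301.92730632 382.72728028]
[247.48642621 288.4507812 ]
[248.50785137 356.25914346]
```

Compared with the prediction, the scene view puts the module a few mm nearer the drawer panel than nominal. I'll shift it 6 mm toward the station and lower it.

Request:
{"fn": "send_rows", "kwargs": {
  "moves": [
    {"x":0,"y":-0.006,"z":-0.001,"wx":0,"wy":0,"wz":-0.003,"claw":0},
    {"x":0.025,"y":-0.006,"z":-0.001,"wx":0,"wy":0,"wz":-0.003,"claw":0},
    {"x":0.05,"y":-0.006,"z":-0.001,"wx":0,"wy":0,"wz":-0.003,"claw":0},
    {"x":0.075,"y":-0.006,"z":-0.001,"wx":0,"wy":0,"wz":-0.003,"claw":0},
    {"x":0.09,"y":-0.006,"z":-0.001,"wx":0,"wy":0,"wz":-0.003,"claw":0},
    {"x":0.098,"y":-0.006,"z":-0.001,"wx":0,"wy":0,"wz":-0.003,"claw":0},
    {"x":0.098,"y":-0.006,"z":-0.001,"wx":0,"wy":0,"wz":-0.003,"claw":0}
  ]
}}

```text
time: 6.48
position: [0.5397, -0.0331, 0.0428]
orientation: [-0.488, 0.512, -0.487, -0.512]
wrist_force: [0.2, 0.1, -1.8]
gripper_width: 0.436
```

Run:
```python
from mv import *
st()
crop(env.grab_frame('scene')[:,:,::-1],250,120,160,120,5,'a5.png')
```

```text
t 6.47 j [-0.185  0.142 -0.206  1.222  0.    -0.235] pos [ 0.5397 -0.0331  0.0428] st [-0.1099  0.0778  0.0428] jawyaw 1.62 down [ 0.  0. -1.] F [ 0.2   0.12 -1.81] g 0.436
```

View pics/a5.png

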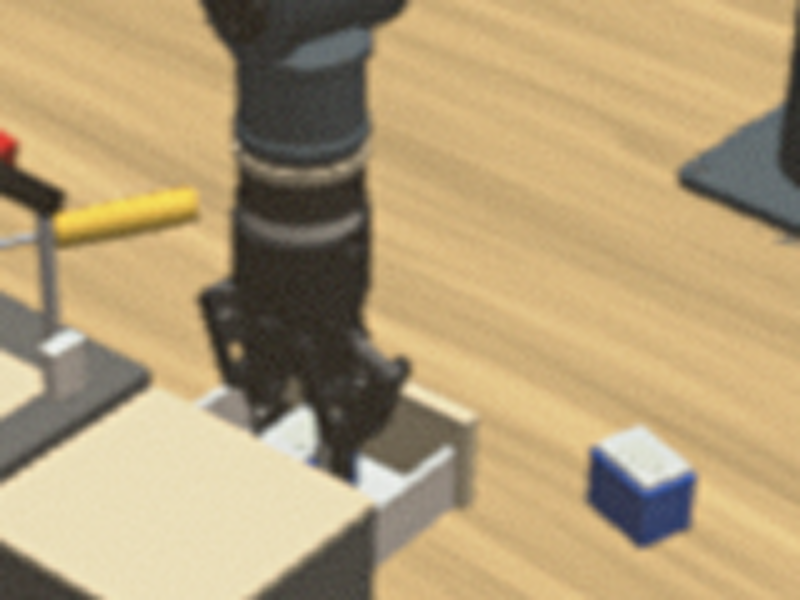

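In the drawer with no contact force. Opening and lifting.

Request:
{"fn": "send_rows", "kwargs": {
  "moves": [
    {"x":0.001,"y":0,"z":0,"wx":0,"wy":0,"wz":0,"claw":0.7},
    {"x":0.001,"y":0,"z":0,"wx":0,"wy":0,"wz":0,"claw":0.7},
    {"x":0.001,"y":0,"z":0,"wx":0,"wy":0,"wz":0,"claw":0.7},
    {"x":0.001,"y":0,"z":0,"wx":0,"wy":0,"wz":0,"claw":0.7},
    {"x":-0.03,"y":0,"z":0,"wx":0,"wy":0,"wz":0,"claw":0.7},
    {"x":-0.07,"y":0,"z":0,"wx":0,"wy":0,"wz":0,"claw":0.7},
    {"x":-0.11,"y":0,"z":0,"wx":0,"wy":0,"wz":0,"claw":0.7},
    {"x":-0.11,"y":0,"z":0,"wx":0,"wy":0,"wz":0,"claw":0.7}
  ]
}}

```text
time: 7.52
position: [0.5429, -0.0338, 0.1583]
orientation: [-0.49, 0.515, -0.485, -0.509]
wrist_force: [0.3, -0.3, 0.5]
gripper_width: 0.7
```

Run:
```python
from mv import *
st()
tgt(S2W(-0.21,0.076,0.15),P[2]+np.pi/2)
crop(env.grab_frame('scene')[:,:,::-1],250,120,160,120,5,'a6.png')
```

```text
t 7.53 j [-0.186  0.083 -0.036  1.44   0.    -0.235] pos [ 0.5429 -0.0338  0.1583] st [-0.1067  0.077   0.1583] jawyaw 1.62 down [ 0.011 -0.002 -1.   ] F [ 0.34 -0.32  0.46] g 0.7
shift [ 0.0072  0.1034 -0.0008] rot [ 0.002 -0.002  0.01 ] alt [-3.14  -0.016 -0.004]
```

View pics/a6.png

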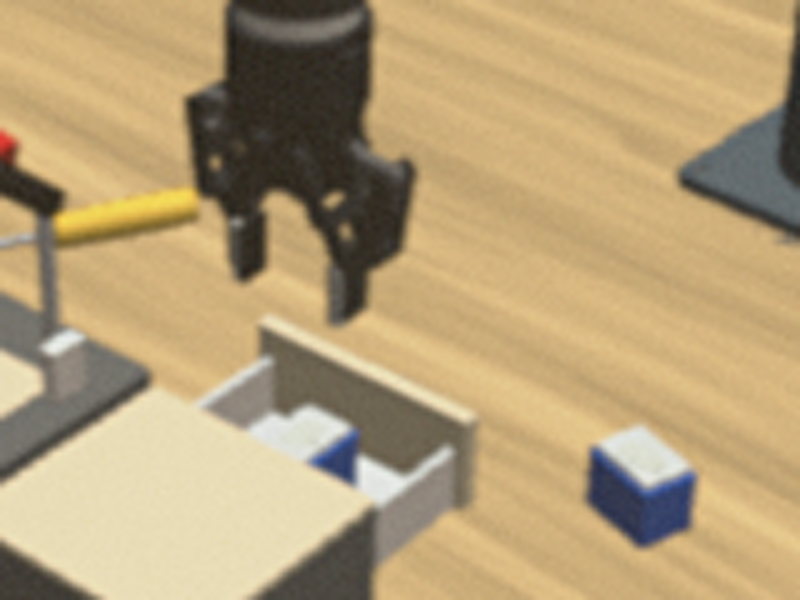

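Module stands in the drawer. Next, in front of the panel with the claw shut.

Request:
{"fn": "send_rows", "kwargs": {
  "moves": [
    {"x":0,"y":0.055,"z":0,"wx":0,"wy":0,"wz":0.01,"claw":0},
    {"x":0,"y":0.108,"z":0,"wx":0,"wy":0,"wz":0.01,"claw":0},
    {"x":0,"y":0.11,"z":0,"wx":0,"wy":0,"wz":0.01,"claw":0},
    {"x":0.05,"y":0.11,"z":0,"wx":0,"wy":0,"wz":0.01,"claw":0},
    {"x":0.09,"y":0.111,"z":0,"wx":0,"wy":0,"wz":0.01,"claw":0},
    {"x":0.117,"y":0.111,"z":0,"wx":0,"wy":0,"wz":0.01,"claw":0},
    {"x":0.117,"y":0.111,"z":0,"wx":0,"wy":0,"wz":0.01,"claw":0},
    {"x":0.117,"y":0.111,"z":0,"wx":0,"wy":0,"wz":0.01,"claw":0}
  ]
}}

```text
time: 8.57
position: [0.4321, -0.0392, 0.0387]
orientation: [0.486, -0.512, 0.489, 0.513]
wrist_force: [0.5, 0.6, -0.3]
gripper_width: 0.001
```

Run:
```python
from mv import *
st()
tgt(S2W(-0.10,0.076,0.04),P[2]+np.pi/2)
crop(env.grab_frame('scene')[:,:,::-1],250,120,160,120,5,'a7.png')
```

```text
t 8.57 j [-0.244 -0.129 -0.487  1.215 -0.002 -0.293] pos [ 0.4321 -0.0392  0.0387] st [-0.2176  0.0768  0.0387] jawyaw 1.62 down [-0.003 -0.002 -1.   ] F [ 0.49  0.61 -0.28] g 0.001
shift [-0.0017 -0.1176 -0.001 ] rot [ 0.002 -0.002 -0.003] alt [-3.14e+00  5.00e-03 -2.00e-03]
```

View pics/a7.png

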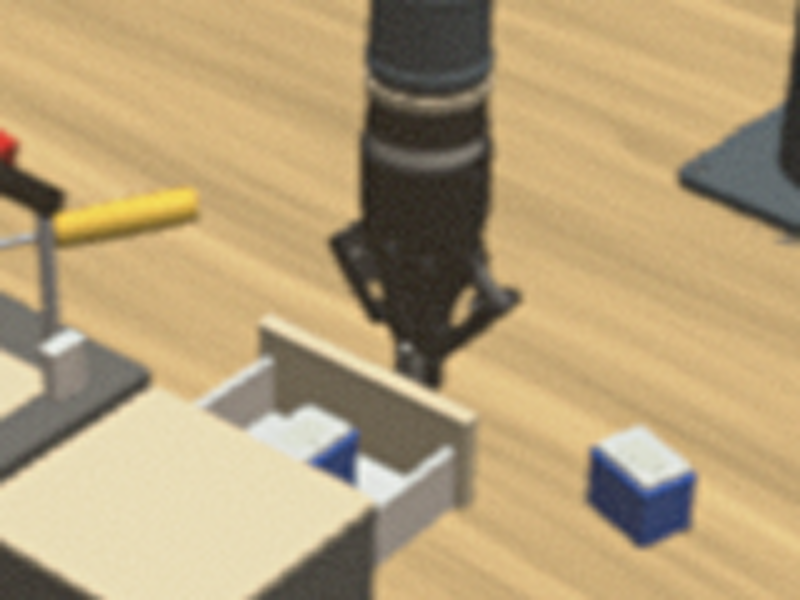

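Request:
{"fn": "send_rows", "kwargs": {
  "moves": [
    {"x":0,"y":-0.015,"z":0,"wx":0,"wy":0,"wz":0,"claw":0},
    {"x":0,"y":-0.03,"z":0,"wx":0,"wy":0,"wz":0,"claw":0},
    {"x":0,"y":-0.04,"z":0,"wx":0,"wy":0,"wz":0,"claw":0},
    {"x":0,"y":-0.05,"z":0,"wx":0,"wy":0,"wz":0,"claw":0},
    {"x":0,"y":-0.06,"z":0,"wx":0,"wy":0,"wz":0,"claw":0},
    {"x":0,"y":-0.07,"z":0,"wx":0,"wy":0,"wz":0,"claw":0},
    {"x":0,"y":-0.08,"z":0,"wx":0,"wy":0,"wz":0,"claw":0},
    {"x":0,"y":-0.09,"z":0,"wx":0,"wy":0,"wz":0,"claw":0},
    {"x":0,"y":-0.1,"z":0,"wx":0,"wy":0,"wz":0,"claw":0},
    {"x":0,"y":-0.11,"z":0,"wx":0,"wy":0,"wz":0,"claw":0},
    {"x":0,"y":-0.11,"z":0,"wx":0,"wy":0,"wz":0,"claw":0}
  ]
}}

```text
time: 10.0
position: [0.5441, -0.0339, 0.0394]
orientation: [-0.487, 0.513, -0.488, -0.512]
wrist_force: [-1.4, 0.6, -0.2]
gripper_width: 0.002
```

Run:
```python
from mv import *
st()
crop(env.grab_frame('scene')[:,:,::-1],250,120,160,120,5,'a8.png')
```

```text
t 10.0 j [-0.184  0.156 -0.198  1.216 -0.002 -0.234] pos [ 0.5441 -0.0339  0.0394] st [-0.1055  0.0767  0.0394] jawyaw 1.62 down [ 0.001 -0.002 -1.   ] F [-1.36  0.62 -0.18] g 0.002
```

View pics/a8.png

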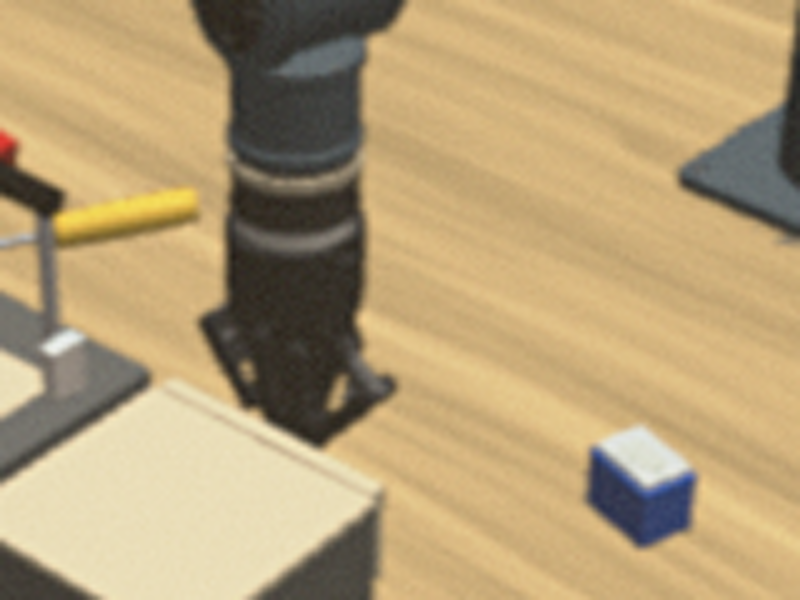

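Nearly shut. I'll continue in small steps until the force rises.

Request:
{"fn": "send_rows", "kwargs": {
  "moves": [
    {"x":0,"y":-0.003,"z":0,"wx":0,"wy":0,"wz":0,"claw":0},
    {"x":0,"y":-0.006,"z":0,"wx":0,"wy":0,"wz":0,"claw":0},
    {"x":0,"y":-0.008,"z":0,"wx":0,"wy":0,"wz":0,"claw":0},
    {"x":0,"y":-0.008,"z":0,"wx":0,"wy":0,"wz":0,"claw":0}
  ]
}}

```text
time: 10.55
position: [0.5476, -0.0335, 0.0384]
orientation: [0.485, -0.511, 0.49, 0.514]
wrist_force: [-10.0, -0.1, 3.8]
gripper_width: -0.001
```

Request:
{"fn": "send_rows", "kwargs": {
  "moves": [
    {"x":0,"y":-0.007,"z":0,"wx":0,"wy":0,"wz":0,"claw":0},
    {"x":0,"y":-0.01,"z":0,"wx":0,"wy":0,"wz":0,"claw":0},
    {"x":0,"y":-0.01,"z":0,"wx":0,"wy":0,"wz":0,"claw":0}
  ]
}}

```text
time: 10.92
position: [0.5469, -0.0329, 0.0354]
orientation: [0.479, -0.504, 0.496, 0.519]
wrist_force: [-22.3, -1.4, 8.2]
gripper_width: -0.001
```

Run:
```python
from mv import *
st()
tgt(S2W(-0.15,0.076,0.04),P[2]+np.pi/2)
crop(env.grab_frame('scene')[:,:,::-1],250,120,160,120,5,'a9.png')
```

```text
t 10.93 j [-0.178  0.199 -0.157  1.245 -0.008 -0.226] pos [ 0.5469 -0.0329  0.0354] st [-0.1027  0.0777  0.0354] jawyaw 1.619 down [-0.032 -0.003 -0.999] F [-22.34  -1.38   8.23] g -0.001
shift [-0.0031  0.0474 -0.0016] rot [ 0.001 -0.001 -0.032] alt [-3.14e+00  5.00e-02 -2.00e-03]
```

View pics/a9.png

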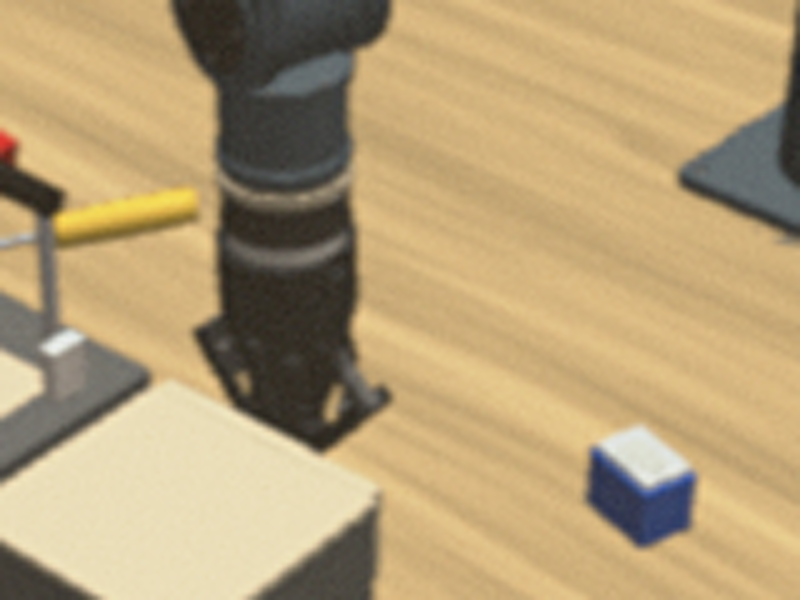

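Drawer flush and stopped (22 N). Back off, rise, turn the jaws along station x.

Request:
{"fn": "send_rows", "kwargs": {
  "moves": [
    {"x":0,"y":0.025,"z":0,"wx":0,"wy":0,"wz":-0.032,"claw":0},
    {"x":0,"y":0.05,"z":0,"wx":0,"wy":0,"wz":-0.032,"claw":0},
    {"x":-0.06,"y":0.05,"z":0,"wx":0,"wy":0,"wz":-0.032,"claw":0},
    {"x":-0.12,"y":0.05,"z":0,"wx":0,"wy":0,"wz":-0.032,"claw":0},
    {"x":-0.18,"y":0.05,"z":0,"wx":0,"wy":0,"wz":-0.032,"claw":0},
    {"x":-0.23,"y":0.05,"z":0,"wx":0,"wy":0,"wz":-0.032,"claw":0},
    {"x":-0.23,"y":0.05,"z":0,"wx":0,"wy":0,"wz":-0.032,"claw":0},
    {"x":-0.23,"y":0.05,"z":0,"wx":0,"wy":0,"wz":-0.032,"claw":0}
  ]
}}

```text
time: 11.98
position: [0.5045, -0.0347, 0.2667]
orientation: [-0.488, 0.512, -0.488, -0.511]
wrist_force: [-0.2, -0.3, -0.6]
gripper_width: -0.001
```

Run:
```python
from mv import *
st()
tgt(S2W(-0.084,-0.075,0.26),P[2])
crop(env.grab_frame('scene')[:,:,::-1],200,120,160,120,5,'b0.png')
```

```text
t 11.97 j [-2.010e-01  3.000e-03  9.600e-02  1.663e+00 -1.000e-03 -2.490e-01] pos [ 0.5045 -0.0347  0.2667] st [-0.1451  0.0778  0.2667] jawyaw 1.619 down [ 0.001 -0.001 -1.   ] F [-0.15 -0.3  -0.56] g -0.001
shift [ 0.0069 -0.0609 -0.1529] rot [-1.57  -0.002 -0.   ] alt [ 1.572 -0.     0.002]
```

View pics/b0.png

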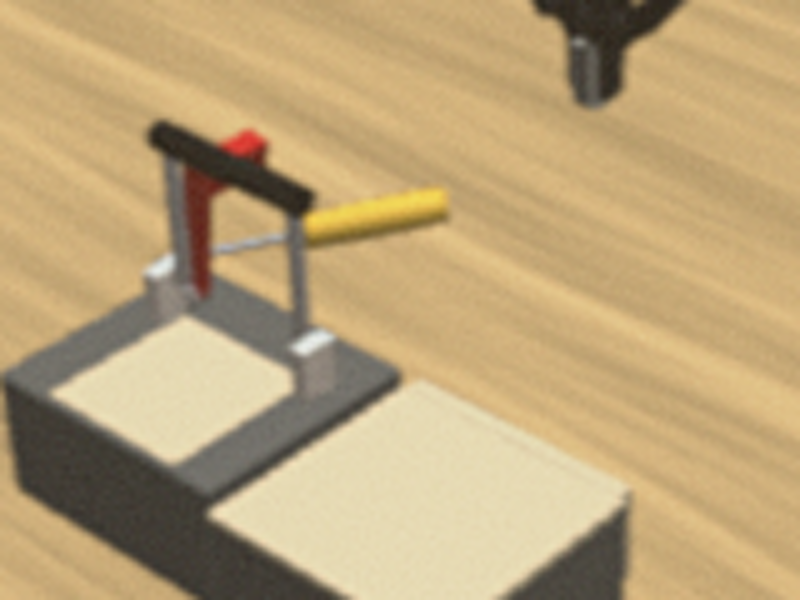

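Request:
{"fn": "send_rows", "kwargs": {
  "moves": [
    {"x":0.005,"y":-0.061,"z":-0.153,"wx":1.572,"wy":0,"wz":0.002,"claw":0},
    {"x":0.005,"y":-0.061,"z":-0.153,"wx":1.572,"wy":0,"wz":0.002,"claw":0},
    {"x":0.005,"y":-0.061,"z":-0.153,"wx":1.572,"wy":0,"wz":0.002,"claw":0},
    {"x":0.005,"y":-0.061,"z":-0.153,"wx":1.572,"wy":0,"wz":0.002,"claw":0},
    {"x":0.005,"y":-0.061,"z":-0.153,"wx":1.572,"wy":0,"wz":0.002,"claw":0},
    {"x":0.005,"y":-0.061,"z":-0.153,"wx":1.572,"wy":0,"wz":0.002,"claw":0},
    {"x":0.005,"y":-0.061,"z":-0.153,"wx":1.572,"wy":0,"wz":0.002,"claw":0},
    {"x":0.005,"y":-0.061,"z":-0.153,"wx":1.572,"wy":0,"wz":0.002,"claw":0},
    {"x":0.005,"y":-0.061,"z":-0.153,"wx":1.572,"wy":0,"wz":0.002,"claw":0},
    {"x":0.005,"y":-0.061,"z":-0.153,"wx":1.572,"wy":0,"wz":0.002,"claw":0},
    {"x":0.005,"y":-0.061,"z":-0.153,"wx":1.572,"wy":0,"wz":0.002,"claw":0}
  ]
}}

```text
time: 13.4
position: [0.5717, -0.1842, 0.2591]
orientation: [0.705, -0.016, 0.709, 0.018]
wrist_force: [0.3, 0.1, -0.2]
gripper_width: 0.003
```

Run:
```python
from mv import *
st()
tgt(S2W(-0.084,-0.075,0.174),P[2])
tgt(S2W(-0.084,-0.175,0.174),P[2])
crop(env.grab_frame('scene')[:,:,::-1],200,100,160,120,5,'b1.png')
```

```text
t 13.4 j [-0.423  0.261  0.365  1.68  -0.     1.099] pos [ 0.5717 -0.1842  0.2591] st [-0.085  -0.0747  0.2591] jawyaw 0.048 down [-0.005  0.002 -1.   ] F [ 0.31  0.14 -0.19] g 0.003
shift [ 0.0851 -0.0005  0.0014] rot [ 0.001 -0.005 -0.002] alt [-3.141e+00  3.000e-03 -8.000e-03]
shift [ 0.0849 -0.1005  0.0013] rot [ 0.001 -0.005 -0.002] alt [-3.141e+00  3.000e-03 -8.000e-03]
```

View pics/b1.png

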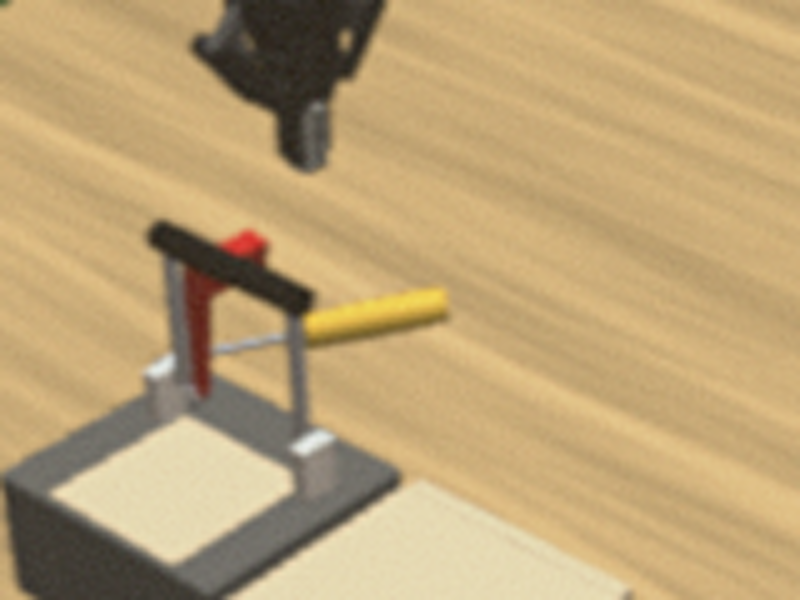

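Request:
{"fn": "send_rows", "kwargs": {
  "moves": [
    {"x":0.04,"y":0,"z":-0.005,"wx":0,"wy":-0.005,"wz":0,"claw":0},
    {"x":0.077,"y":0,"z":-0.005,"wx":0,"wy":-0.005,"wz":0,"claw":0},
    {"x":0.077,"y":0,"z":-0.005,"wx":0,"wy":-0.005,"wz":0,"claw":0},
    {"x":0.077,"y":0,"z":-0.005,"wx":0,"wy":-0.005,"wz":0,"claw":0}
  ]
}}

```text
time: 13.95
position: [0.5671, -0.1847, 0.1839]
orientation: [0.708, -0.017, 0.706, 0.017]
wrist_force: [-0.4, 1.3, 0.7]
gripper_width: 0.001
```

Run:
```python
from mv import *
st()
crop(env.grab_frame('scene')[:,:,::-1],200,100,160,120,5,'b2.png')
```

```text
t 13.95 j [-0.428  0.227  0.175  1.517  0.002  1.094] pos [ 0.5671 -0.1847  0.1839] st [-0.0897 -0.0749  0.1839] jawyaw 0.048 down [ 0.002  0.001 -1.   ] F [-0.43  1.31  0.66] g 0.001
```

View pics/b2.png

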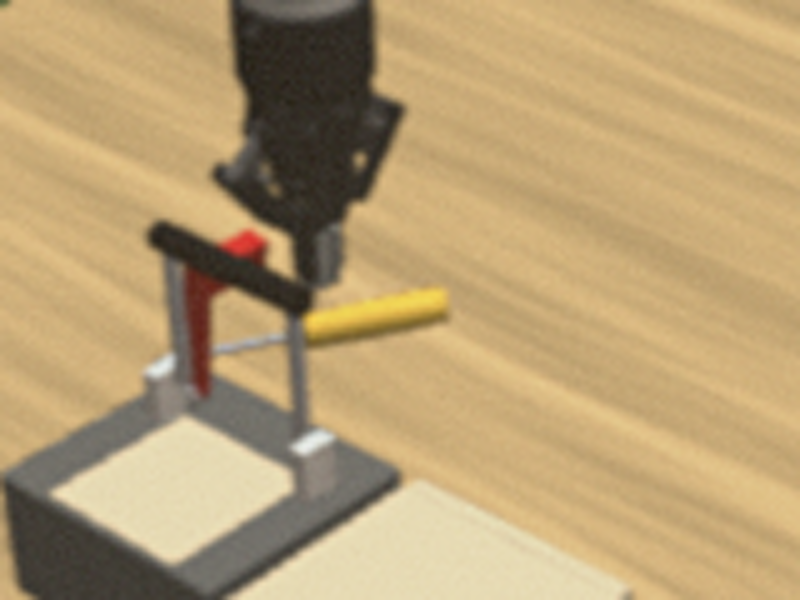

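Request:
{"fn": "send_rows", "kwargs": {
  "moves": [
    {"x":0,"y":-0.015,"z":0,"wx":0,"wy":0,"wz":0,"claw":0},
    {"x":0,"y":-0.03,"z":0,"wx":0,"wy":0,"wz":0,"claw":0},
    {"x":0,"y":-0.045,"z":0,"wx":0,"wy":0,"wz":0,"claw":0},
    {"x":0,"y":-0.06,"z":0,"wx":0,"wy":0,"wz":0,"claw":0},
    {"x":0,"y":-0.075,"z":0,"wx":0,"wy":0,"wz":0,"claw":0},
    {"x":0,"y":-0.08,"z":0,"wx":0,"wy":0,"wz":0,"claw":0},
    {"x":0,"y":-0.08,"z":0,"wx":0,"wy":0,"wz":0,"claw":0},
    {"x":0,"y":-0.08,"z":0,"wx":0,"wy":0,"wz":0,"claw":0}
  ]
}}

```text
time: 15.0
position: [0.5715, -0.2644, 0.1848]
orientation: [0.708, -0.017, 0.706, 0.017]
wrist_force: [0.0, 0.5, -0.3]
gripper_width: 0.001
```

Run:
```python
from mv import *
st()
crop(env.grab_frame('scene')[:,:,::-1],200,100,160,120,5,'b3.png')
```

```text
t 15.0 j [-0.541  0.315  0.284  1.536  0.002  0.981] pos [ 0.5715 -0.2644  0.1848] st [-0.089  -0.1547  0.1848] jawyaw 0.049 down [ 0.004  0.001 -1.   ] F [ 0.01  0.47 -0.33] g 0.001
```

View pics/b3.png

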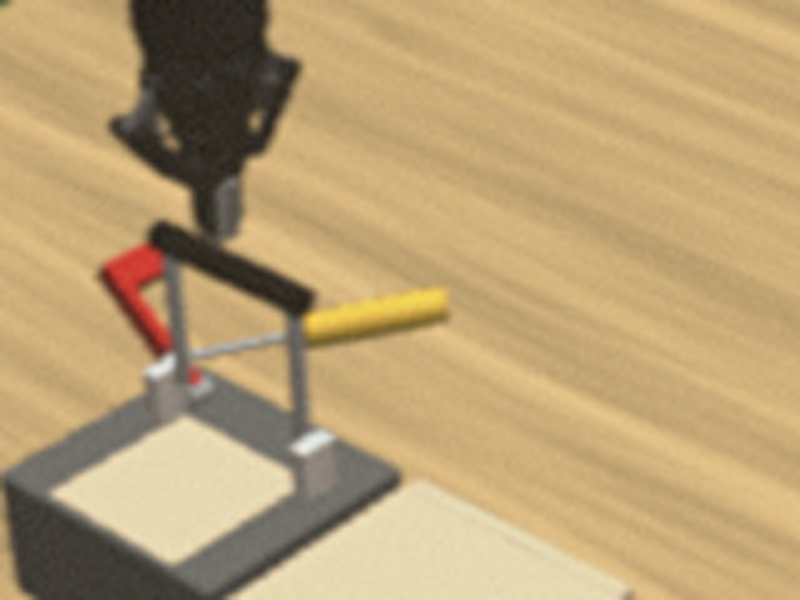

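Catch has fallen over to the outside (red part at crop (130,260) lying toward -y). Rise and move over the bar.

Request:
{"fn": "send_rows", "kwargs": {
  "moves": [
    {"x":-0.05,"y":0,"z":0,"wx":0,"wy":0,"wz":0,"claw":0.65},
    {"x":-0.1,"y":0,"z":0,"wx":0,"wy":0,"wz":0,"claw":0.65},
    {"x":-0.1,"y":0,"z":0,"wx":0,"wy":0,"wz":0,"claw":0.65},
    {"x":-0.1,"y":0.04,"z":0.03,"wx":0,"wy":0.004,"wz":0,"claw":0.65},
    {"x":-0.1,"y":0.074,"z":0.059,"wx":0,"wy":0.004,"wz":0,"claw":0.65},
    {"x":-0.1,"y":0.074,"z":0.059,"wx":0,"wy":0.004,"wz":0,"claw":0.65},
    {"x":-0.1,"y":0.074,"z":0.059,"wx":0,"wy":0.004,"wz":0,"claw":0.65}
  ]
}}

```text
time: 15.92
position: [0.6262, -0.1872, 0.2844]
orientation: [0.706, -0.018, 0.707, 0.018]
wrist_force: [-0.6, 0.3, -0.3]
gripper_width: 0.653
```

Run:
```python
from mv import *
st()
tgt(S2W(-0.03,-0.081,0.201),P[2])
crop(env.grab_frame('scene')[:,:,::-1],200,100,160,120,5,'b4.png')
crop(env.grab_frame('top')[:,:,::-1],295,130,130,100,6,'b4t.png')
```

```text
t 15.93 j [-0.393  0.429  0.628  1.772 -0.     1.128] pos [ 0.6262 -0.1872  0.2844] st [-0.0307 -0.0802  0.2844] jawyaw 0.05 down [-0.002  0.    -1.   ] F [-0.61  0.28 -0.26] g 0.653
shift [ 0.0834 -0.0008  0.0009] rot [ 0.003 -0.002 -0.   ] alt [-3.139e+00  0.000e+00 -2.000e-03]
```

View pics/b4.png

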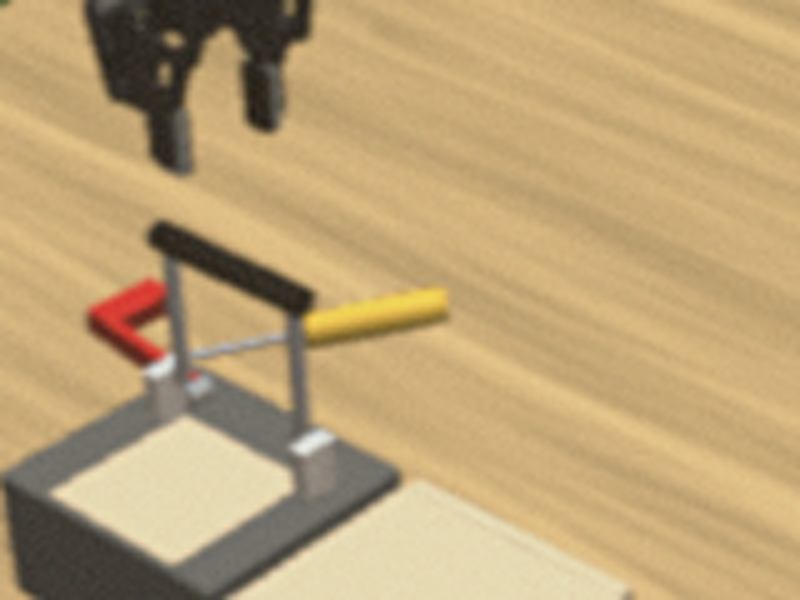

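View pics/b4t.png

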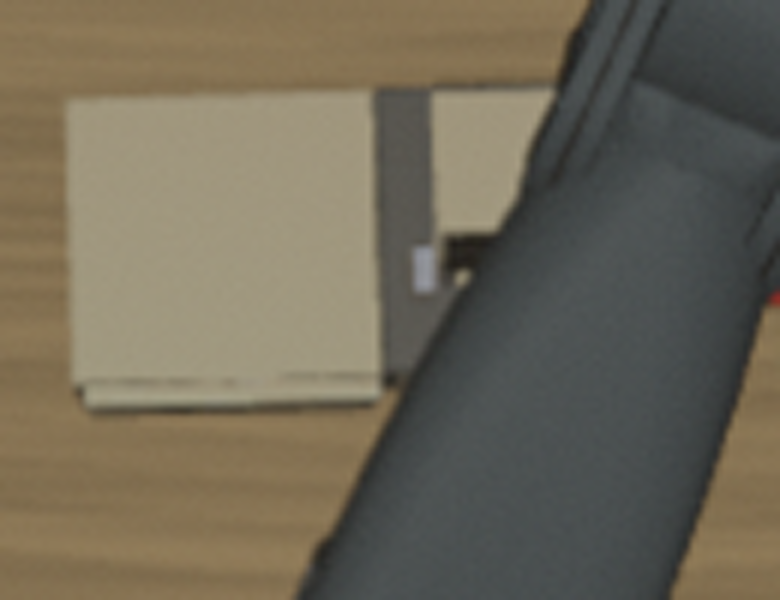

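Catch now flat at crop (130,310) and the drawer is flush. Lowering onto the bar and pinching.

Request:
{"fn": "send_rows", "kwargs": {
  "moves": [
    {"x":0.03,"y":-0.001,"z":0.001,"wx":0,"wy":0,"wz":0,"claw":0.65},
    {"x":0.06,"y":-0.001,"z":0.001,"wx":0,"wy":0,"wz":0,"claw":0.65},
    {"x":0.083,"y":-0.001,"z":0.001,"wx":0,"wy":0,"wz":0,"claw":0.65},
    {"x":0.083,"y":-0.001,"z":0.001,"wx":0,"wy":0,"wz":0,"claw":0.65},
    {"x":0.083,"y":-0.001,"z":0.001,"wx":0,"wy":0,"wz":0,"claw":0},
    {"x":0.083,"y":-0.001,"z":0.001,"wx":0,"wy":0,"wz":0,"claw":0},
    {"x":0.083,"y":-0.001,"z":0.001,"wx":0,"wy":0,"wz":0,"claw":0},
    {"x":0.083,"y":-0.001,"z":0.001,"wx":0,"wy":0,"wz":0,"claw":0},
    {"x":0.083,"y":-0.001,"z":0.001,"wx":0,"wy":0,"wz":0,"claw":0},
    {"x":0.083,"y":-0.001,"z":0.001,"wx":0,"wy":0,"wz":0,"claw":0}
  ]
}}

```text
time: 17.27
position: [0.6261, -0.1898, 0.2042]
orientation: [0.707, -0.018, 0.707, 0.016]
wrist_force: [-6.2, -0.3, 6.1]
gripper_width: 0.192
```

Run:
```python
from mv import *
st()
crop(env.grab_frame('scene')[:,:,::-1],200,100,160,120,5,'b5.png')
for a in np.arange(0.1,.8,.1): print(a.round(1),(-90*np.sin(a)).round(1),(-90*(1-np.cos(a))).round(1))
```

```text
t 17.27 j [-0.396  0.39   0.417  1.597 -0.002  1.127] pos [ 0.6261 -0.1898  0.2042] st [-0.031  -0.0828  0.2042] jawyaw 0.048 down [-0.001 -0.002 -1.   ] F [-6.19 -0.29  6.13] g 0.192
0.1 -9.0 -0.4
0.2 -17.9 -1.8
0.3 -26.6 -4.0
0.4 -35.0 -7.1
0.5 -43.1 -11.0
0.6 -50.8 -15.7
0.7 -58.0 -21.2
```

View pics/b5.png

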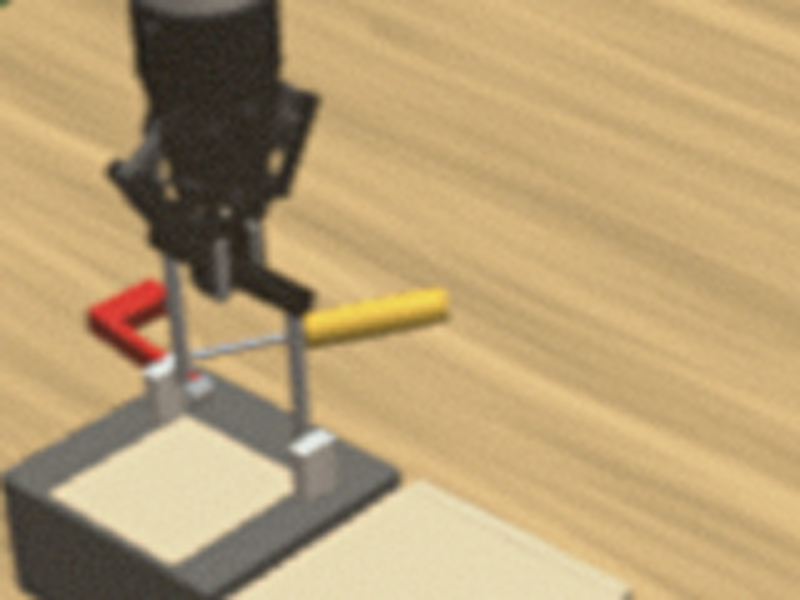

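Bar pinched (opening 0.19). Pulling along the arc.

Request:
{"fn": "send_rows", "kwargs": {
  "moves": [
    {"x":0.0,"y":0,"z":-0.009,"wx":0,"wy":0,"wz":0,"claw":0},
    {"x":0.002,"y":0,"z":-0.018,"wx":0,"wy":0,"wz":0,"claw":0},
    {"x":0.004,"y":0,"z":-0.027,"wx":0,"wy":0,"wz":0,"claw":0},
    {"x":0.007,"y":0,"z":-0.035,"wx":0,"wy":0,"wz":0,"claw":0},
    {"x":0.011,"y":0,"z":-0.043,"wx":0,"wy":0,"wz":0,"claw":0},
    {"x":0.016,"y":0,"z":-0.051,"wx":0,"wy":0,"wz":0,"claw":0},
    {"x":0.021,"y":0,"z":-0.058,"wx":0,"wy":0,"wz":0,"claw":0},
    {"x":0.023,"y":0,"z":-0.061,"wx":0,"wy":0,"wz":0,"claw":0},
    {"x":0.023,"y":0,"z":-0.061,"wx":0,"wy":0,"wz":0,"claw":0},
    {"x":0.023,"y":0,"z":-0.061,"wx":0,"wy":0,"wz":0,"claw":0}
  ]
}}

```text
time: 18.58
position: [0.5736, -0.1925, 0.1886]
orientation: [0.715, -0.019, 0.699, 0.016]
wrist_force: [10.1, 3.6, 9.2]
gripper_width: 0.183
```

Run:
```python
from mv import *
st()
crop(env.grab_frame('scene')[:,:,::-1],200,100,160,120,5,'b6.png')
crop(env.grab_frame('top')[:,:,::-1],220,100,240,180,3.3,'b6t.png')
```

```text
t 18.57 j [-0.438  0.227  0.184  1.506  0.006  1.084] pos [ 0.5736 -0.1925  0.1886] st [-0.0835 -0.0831  0.1886] jawyaw 0.05 down [ 0.023 -0.004 -1.   ] F [10.09  3.59  9.2 ] g 0.183
```

View pics/b6.png

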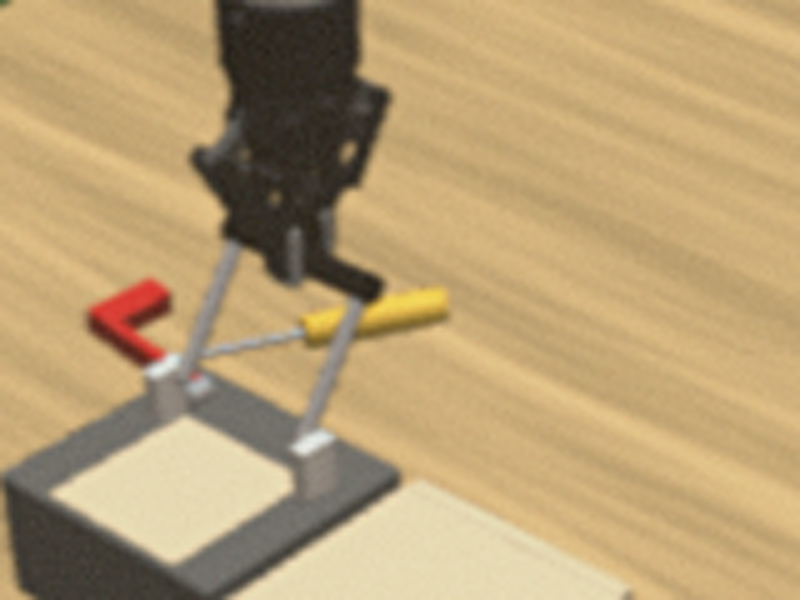

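View pics/b6t.png

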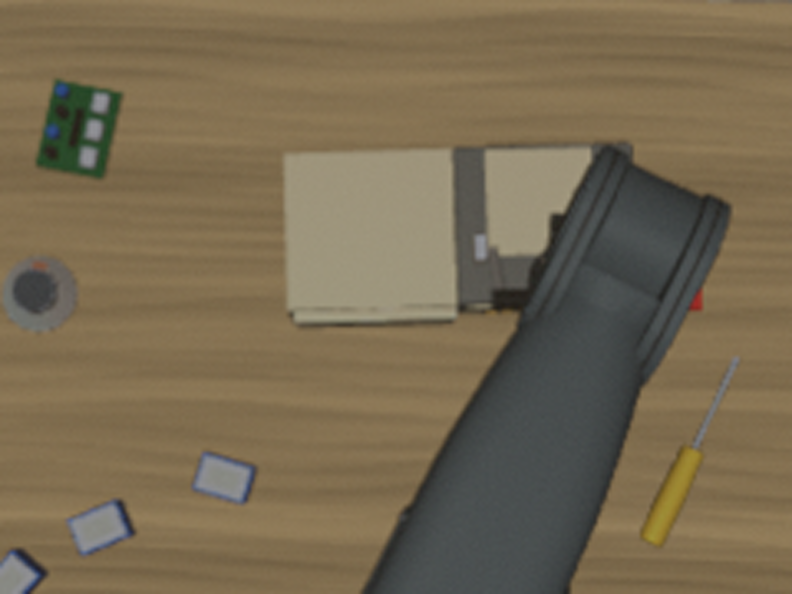

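Angle is about 0.62 so far, as the arm sags against the spring. Pulling on toward the stop.

Request:
{"fn": "send_rows", "kwargs": {
  "moves": [
    {"x":0.009,"y":0,"z":-0.012,"wx":0,"wy":0,"wz":0,"claw":0},
    {"x":0.011,"y":0,"z":-0.016,"wx":0,"wy":0,"wz":0,"claw":0},
    {"x":0.013,"y":0,"z":-0.02,"wx":0,"wy":0,"wz":0,"claw":0},
    {"x":0.013,"y":0,"z":-0.02,"wx":0,"wy":0,"wz":0,"claw":0},
    {"x":0.013,"y":0,"z":-0.02,"wx":0,"wy":0,"wz":0,"claw":0}
  ]
}}

```text
time: 19.3
position: [0.5643, -0.193, 0.1821]
orientation: [0.725, -0.02, 0.689, 0.017]
wrist_force: [13.9, 4.3, 7.0]
gripper_width: 0.184
```

Run:
```python
from mv import *
st()
crop(env.grab_frame('scene')[:,:,::-1],200,100,160,120,5,'b7.png')
```

```text
t 19.3 j [-0.451  0.176  0.112  1.459  0.019  1.068] pos [ 0.5643 -0.193   0.1821] st [-0.0928 -0.0831  0.1821] jawyaw 0.052 down [ 0.051 -0.004 -0.999] F [13.92  4.34  7.02] g 0.184
```

View pics/b7.png

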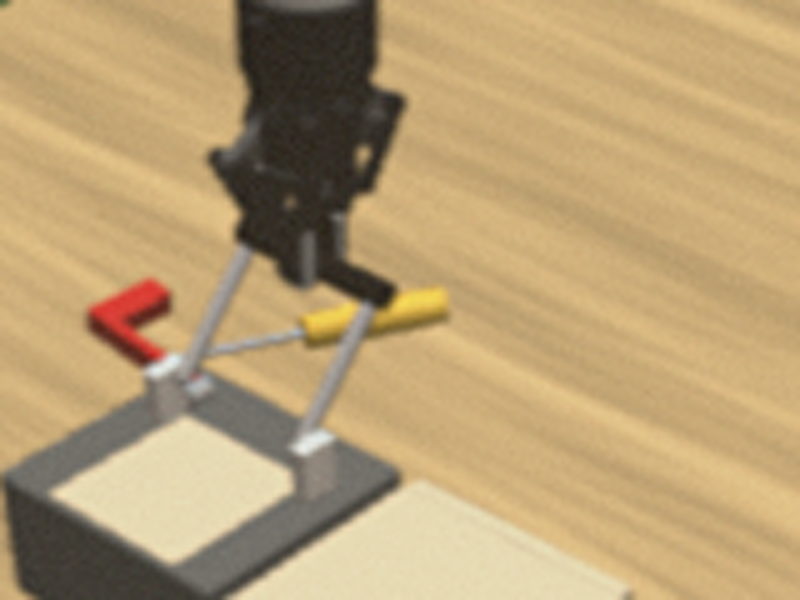

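Run:
```python
from mv import *
for a in (0,.5,.6,.7,.75):
    print(a,((proj('scene',S2W(-0.03-.09*np.sin(a),-0.025,.113+.09*np.cos(a)))[0]-[200,100])*5).round(0))
```

```text
0 [300. 302.]
0.5 [359. 288.]
0.6 [369. 290.]
0.7 [379. 293.]
0.75 [383. 295.]
```

The bar end sits where 0.75 rad predicts. Holding half a second more with about the same pull.

Request:
{"fn": "send_rows", "kwargs": {
  "moves": [
    {"x":0.006,"y":0,"z":-0.011,"wx":0,"wy":0,"wz":0,"claw":0},
    {"x":0.006,"y":0,"z":-0.011,"wx":0,"wy":0,"wz":0,"claw":0},
    {"x":0.006,"y":0,"z":-0.011,"wx":0,"wy":0,"wz":0,"claw":0},
    {"x":0.006,"y":0,"z":-0.011,"wx":0,"wy":0,"wz":0,"claw":0}
  ]
}}

```text
time: 19.85
position: [0.564, -0.193, 0.182]
orientation: [0.734, -0.022, 0.679, 0.017]
wrist_force: [15.9, 4.0, 4.8]
gripper_width: 0.187
```

Run:
```python
from mv import *
st()
crop(env.grab_frame('scene')[:,:,::-1],200,100,160,120,5,'b8.png')
```

```text
t 19.85 j [-0.458  0.148  0.079  1.43   0.031  1.059] pos [ 0.564 -0.193  0.182] st [-0.0931 -0.0831  0.182 ] jawyaw 0.055 down [ 0.077 -0.004 -0.997] F [15.89  4.04  4.77] g 0.187
```

View pics/b8.png

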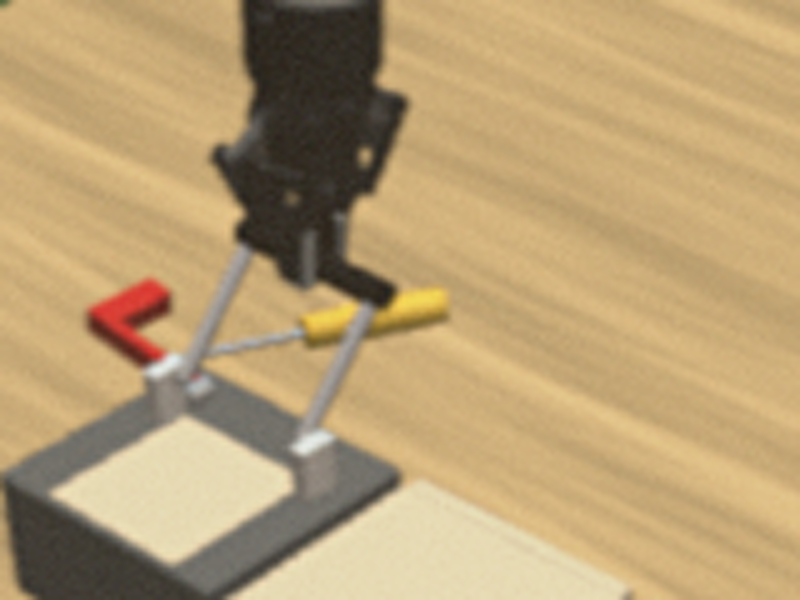

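The lever is at its stop and steady, the catch lies flat and the drawer is flush. Handing in.

Run:
```python
from mv import *
print(env.close_job()); st()
```

```text
the job is handed in; nothing more can be done
None
the job is handed in; nothing more can be done
```

The job is handed in at about 19.9 s, with all four steps done in order and the arm still holding the lever against its spring. No verdict came back.

**What I did:** I took the blue module farthest from the base, about 0.53 m away against 0.42 to 0.44 m for the other three. I set it in the drawer, let go and pushed the drawer shut. Then I flipped the red catch over, pinched the lever bar and pulled it to its stop.

**Last checks:**
- **Lever:** the bar end in the picture sits where 0.75 rad predicts. The tool moved about 62 mm forward and 22 mm down, and the position held steady with about 16 N at the wrist.
- **Catch:** it lies flat to the outside.
- **Drawer:** the panel is flush with the station. It stopped hard at 22 N when I pushed it shut.
- **Module:** I saw it standing in the drawer before shutting, but the roof hides it now, so I could not check it afterwards.
- **Bystanders:** the board, the loudspeaker and the screwdriver look unmoved.

**What went wrong or disagreed:**
- Two early move calls were refused because rows were missing keys; nothing moved.
- The two cameras disagreed by a few mm on where the module sat over the drawer, so I shifted it 6 mm toward the station before lowering.
- The first lever pull reached only about 0.62 rad because the arm gave way under the spring, so I pulled further.

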